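Open the push-and-turn safety cap of the cleaning spirit bottle and hold it over the mouth

ROBOT

A 6-joint arm with a two-finger parallel gripper is mounted at the origin on a cart in front of the work surface, level with it; the furniture and walls round the work are solid. World frame = base frame: x ahead of the robot, y to its left, z up, the work surface at z = 0. Lengths are in m, angles in rad, forces in N, time in s.
With the tool pointing down it reaches from about 0.35 to 0.725 m from the base axis. Payload 6 kg.
Tool frame: the origin (TCP) lies at the very end of the fingers, on their centre line; the grasp point (between the pads) lies 19 mm behind it; z points along the fingers, y is the line along which they close (so a half turn about z gives the same grasp; the last joint's range is limited). The gripper opens to 85 mm and grips with 20 to 120 N. Pads are 22 mm wide; open, the fingers measure 114 mm over their backs; the gripper's body (76 mm by 85 mm) begins 54 mm behind the grasp point. The pads swing forward as they close: fully open they stand 13 mm farther back than shut.
Start: joints at [1.585, 0.04, 0.085, 0, -1.615, -0.334], TCP at [0.189, 0.57, 0.21] pointing down, gripper open.
Joint ranges: [-2.56, 2.56], [-1.29, 2.01], [-1.08, 1.49], [-3.29, 1.98], [-2.81, -0.18], [-2.99, 2.99]. Speed limits (rad/s): [2.57, 2.57, 3.01, 3.14, 3.14, 3.14].

INTERFACE

Orientations are given as a rotation vector (axis times angle).
In Python, from plant import robot gives the robot as it stands.
- The arm moves only by the tool send_path, called after "Request:" as name([rows], argument=value, ...), one row to a line, values as JSON. Schema: {"type":"object","properties":{"motion":{"type":"array","items":{"type":"array","prefixItems":[{"type":"array","items":{"type":"number"},"minItems":3,"maxItems":3},{"type":"array","items":{"type":"number"},"minItems":3,"maxItems":3}],"minItems":2,"maxItems":2},"minItems":1,"maxItems":5},"finger_gap":{"type":"number"},"grip_force":{"type":"number"},"only":{"type":"string"},"quiet":{"type":"boolean"},"lines":{"type":"string"}},"required":["motion"],"additionalProperties":false}. motion is a list of rows, 1 to 5 of them, each written [[dx, dy, dz], [rx, ry, rz]]: dx, dy, dz in m, then a rotation vector rx, ry, rz in rad; each row is the pose to reach, as a shift and turn from the pose commanded when the call began, along the tool's axes at that moment; what a row does not reach only later rows make up. A row lasts 1/10 s, in which the tool goes at most 0.05 m and 0.15 rad, less where a joint would pass 70% of its speed; a pose out of reach is approached as far as the arm can. finger_gap is the finger opening in m, set as the call begins (left out keeps the last). The fingers move at their own pace and stop on an object; grip_force is the grip in N (left out, the last holds). Time passes only in rows, so rows that do not move let the fingers close. The tool returns the time, the measured TCP pose, the force, the opening and the grip force at its end. only (a regular expression) keeps the lines of the reply that match it, lines (a string "A,B") keeps lines A to B, and quiet returns only ok. Input that does not fit is refused with a message, and nothing moves.
- robot.sense(): the state, without advancing time (a new reading comes with each control period).
- robot.capture(name): name is "scene" or "top" or "wrist"; returns a dict with "frame" (384x512x3 uint8, red, green, blue), "fovy" (degrees; the focal length in pixels is half the picture's height over the tangent of half this angle, whatever the lens; pixels are square), "cx", "cy" (the principal point, pixels), "camera_from_world" (4x4, takes a point from world to camera coordinates). Camera axes: x right, y down, z forward; pixel columns grow to the right and rows downward; lengths in m; the calibration is good to about 2 mm. The wrist camera is an equidistant fisheye: a pixel r from the principal point sees the ray r / f radians off the axis. A picture is of the moment at which its call begins. There is no depth.
- robot.finish_job(): hands the job in; it is judged then, once.
The state is a dict: "time_s": time; "joints": joint angles; "joint_vel": joint speeds; "tau": joint torques, N m; "tool_pos": TCP position; "ee_rot": TCP orientation; "ft_force": force on the tool from outside, world axes, zero at the start; "wrist_torque": the same for the moment, N m; "gripper_width": finger opening in m; "gripper_force": force on a finger pad.
Only numpy, scipy, OpenCV 4.12 (cv2) and the standard library are available. Lean on these libraries where they do the work, as an engineer would, in place of code of your own. Each camera call takes 0.05 s, during which the arm holds its last target. There are 200 camera calls.

TASK

I want to dip a cotton bud in the bottle of cleaning spirit that is clamped in the bench vice, so please open it for me: press its child-proof safety cap down against the spring and, keeping it pressed, turn it anticlockwise (seen from above), in as many small turns as you need, until the arrow on the cap points at the wedge moulded on the bottle's shoulder; then lift the cap off. Finish while still holding the cap in the gripper, upright and straight above the open mouth so that drips fall back in, its lower rim about 8 cm above the mouth; do not put it down or let go, and leave the things standing round the vice where they are.

Things in the scene. Friction and masses are not known exactly. Their poses are not given: they have to be found in the camera images.
- cap: black round safety cap with fine upright ribs, 44 mm across, 25 mm high, about 40 g, locked on the bottle's neck by a bayonet with about 1.5 mm and 0.1 rad of play. Origin: centre of its lower rim; z up through its top; x is where the raised grey arrow on its top points: when locked, 1.9 rad clockwise (from above) of the wedge on the bottle. Locked, it can neither be turned nor pulled off.
- cap_top (a point): centre of the cap's flat top, 25 mm above its lower rim, 174 mm above the table at the start. A spring in the cap resists pressing it down: about 5 N at once, 8 N at 3 mm, 11 N at 7 mm, where it bottoms. Only 3 to 7 mm down can it be turned.
- cap_arrow (a point): tip of the raised arrow on the cap's top, 18.5 mm out from the cap's axis along its x, 25 mm above its lower rim. The pressed cap turns 1.9 to 2.0 rad anticlockwise to a firm end stop. Let go part-way, it stays at that angle, 3 mm below its locked height, held up against the collar's underside by the spring, and is pressed a little to turn on.
- bottle: white oblong plastic bottle, pale label, 66 mm broad, 42 mm thick, shoulder 85 mm above its foot; clamped in the vice, it does not move. Origin: centre of its foot, 49 mm above the table; z up on the neck's axis; x along its broad side to the small grey wedge moulded on the shoulder beside the cap. The locked cap's lower rim lies 100 mm above this origin, so 15 mm above the shoulder.
- bottle_mouth (a point): centre of the open mouth, on the neck's axis, 112 mm above the bottle's foot, 161 mm above the table. At the end stop the cap's arrow points at the wedge; there, let up, its spring lifts it 4 mm above where it was locked and it comes straight up, clear of the neck after 15 mm. Short of the stop it cannot be lifted.
- bench_vice: small green bench vice, 160 mm long (its x, about away from the robot), 96 mm wide, 70 mm high, fixed to the table, screw and T-bar toward the robot; its jaws hold the bottle's foot. Origin: on the table under its middle; the bottle stands 19 mm along its x, and the bottle's x is the vice's y
- ocarina_a: clay ocarina, 84 x 138 x 39 mm, lying to the left of the vice (stays there)
- cotton_buds: round tub of cotton buds, 77 mm across and 80 mm high, behind the vice (stays there)
- wax_tin: flat round tin of polishing wax, 58 mm across and 22 mm high, to the right of the vice (stays there)
- dropper_bottle: small brown dropper bottle, 33 mm across and 102 mm high, standing behind the vice on the right (stays there)

How it is judged:
On the way, in this order (a step that is already met when the one before it is completed fails the run):
1. the locked cap is pressed down at least 2.5 mm against its spring, before it is turned (arrow still away from the wedge) (z of cap in the frame of bottle below 0.0975 m and x of cap_arrow in the frame of bottle below -0.002 m), for 0.1 s.
2. still on the neck under its collar, the cap is turned until its arrow points toward the wedge (within about 0.6 rad) (z of cap in the frame of bottle below 0.099 m and x of cap_arrow in the frame of bottle above 0.0155 m), for 0.1 s.
At the end, for the whole second after the job is handed in: the cap is held still by the fingers alone, touching the bottle nowhere, its lower rim 50 to 120 mm above the mouth, its centre within 25 mm of the neck's axis sideways, tilted less than 0.2 rad (z of cap in the frame of bottle between 0.162 and 0.232 m and horizontal distance between cap and bottle_mouth below 0.025 m and angle between cap's own z axis and vertical below 0.2 rad and contact force between the fingers and cap above 1 N and contact force between cap and bottle below 0.05 N and linear speed of cap below 0.03 m/s); the arm keeps its last pose, push and grip.
It fails at once if something standing round the vice is shifted by more than 30 mm (distance of any of ocarina_a, cotton_buds, wax_tin, dropper_bottle from where it was at the start of the episode above 0.03 m).
It also fails if it takes over 51 s, if anything falls off the work surface, if the arm or the gripper's body presses on something with over 40 N, if the wrist force passes 120 N, or if a joint passes its speed limit or range.

## Working session

There is one attempt and no reset: what is moved stays moved. The work goes in short steps, Python scripts to look and compute and a tool call to move; the robot and the scene stay as the last step left them, time stands still between calls to the robot, and variables do not carry over. Pictures are saved under pics/ and viewed, at most 10 in all, crops included, and the job is handed in when it is done.

```bash
ls; mkdir -p pics; cat > h.py <<'E'
import numpy as np, cv2
from plant import robot
def cap(n,fn):
    c=robot.capture(n); cv2.imwrite('pics/'+fn,c['frame'][:,:,::-1]); np.savez('pics/'+fn+'.npz',**c); return c
def ray(c,u,v):
    f=192/np.tan(np.radians(float(c['fovy']))/2); T=c['camera_from_world']
    d=np.array([(u-c['cx'])/f,(v-c['cy'])/f,1]); R=T[:3,:3]; return -R.T@T[:3,3], R.T@d
def atz(c,u,v,z):
    o,d=ray(c,u,v); return o+d*(z-o[2])/d[2]
def proj(c,p):
    f=192/np.tan(np.radians(float(c['fovy']))/2); q=c['camera_from_world']@np.r_[p,1]
    return c['cx']+f*q[0]/q[2], c['cy']+f*q[1]/q[2]
E
python3 - <<'E'
from h import *
a=cap('scene','s1.png');b=cap('top','t1.png')
im=np.vstack([a['frame'],b['frame']])[:,:,::-1]
im=np.hstack([a['frame'],b['frame']])[:,:,::-1]
print(robot.sense())
for c in(a,b): print(c['fovy'],c['cx'],c['cy'],c['camera_from_world'].round(3))
E
```

```text
pics
plant.py
{'time_s': 0.1, 'joints': array([ 1.58467528e+00,  4.07594538e-02,  8.39047896e-02, -4.16691323e-04,
       -1.61550161e+00, -3.33702070e-01]), 'joint_vel': array([ 0.00040468, -0.00237269,  0.00245717,  0.00078367,  0.00122225,
        0.00115245]), 'tau': array([-6.05130801e-03, -3.69343865e+01,  3.48278940e+01,  6.95169881e+00,
       -4.55858884e-03, -5.26388106e-06]), 'tool_pos': array([0.18846432, 0.56928258, 0.2095695 ]), 'ee_rot': array([ 3.09992689e+00, -4.99954127e-01, -2.20232837e-04]), 'ft_force': array([0.37509477, 0.33220669, 0.08286271]), 'wrist_torque': array([-0.0375    , -0.00389907, -0.03165379]), 'gripper_force': 0.0, 'gripper_width': 0.08504060445329889}
51.27550287577859 255.56433939106418 198.78723337772988 [[-0.988  0.154  0.003  0.549]
 [ 0.095  0.624 -0.775  0.042]
 [-0.121 -0.766 -0.631  1.342]
 [ 0.     0.     0.     1.   ]]
53.885369842672034 254.44071581777575 193.95003695624976 [[-0.011 -1.     0.013  0.009]
 [-0.985  0.008 -0.172  0.561]
 [ 0.172 -0.014 -0.985  0.92 ]
 [ 0.     0.     0.     1.   ]]
```
View pics/s1.png

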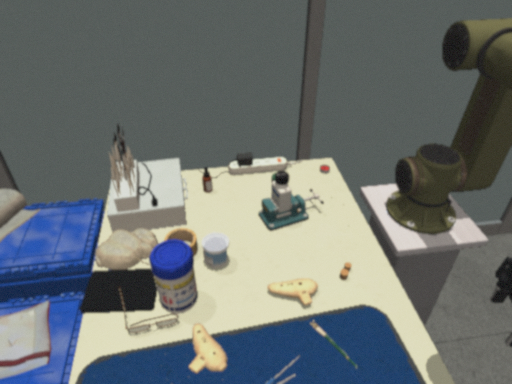

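View pics/t1.png

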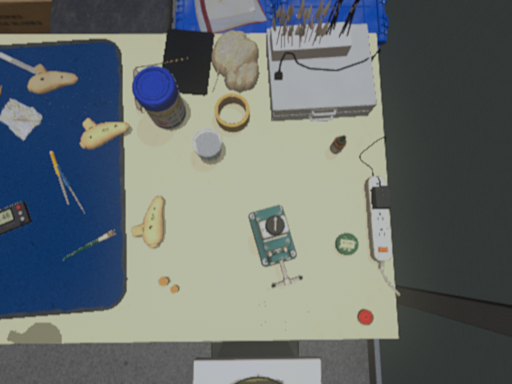

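```bash
python3 - <<'E'
from h import *
c=dict(np.load('pics/t1.png.npz'))
im=c['frame'][185:295,230:320,::-1]
cv2.imwrite('pics/z1.png',cv2.resize(im,None,fx=5,fy=5,interpolation=cv2.INTER_CUBIC))
print(atz(c,275,226,.174))
E
```

```text
[ 0.46722493 -0.03919424  0.174     ]
```

View pics/z1.png

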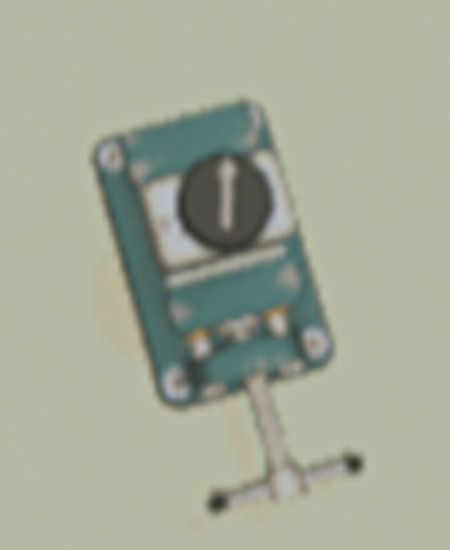

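```bash
cat >> h.py <<'E'
from scipy.spatial.transform import Rotation as Rn
def delta(target,yaw):  # tool-frame shift and turn to vertical tool with x-axis at yaw
    s=robot.sense(); R=Rn.from_rotvec(s['ee_rot'])
    Rt=Rn.from_matrix(np.array([[np.cos(yaw),np.sin(yaw),0],[np.sin(yaw),-np.cos(yaw),0],[0,0,-1]]))
    print('d',R.inv().apply(np.array(target)-s['tool_pos']).round(4),'r',(R.inv()*Rt).as_rotvec().round(4),'t',s['time_s'],'j',s['joints'].round(2),'F',s['ft_force'].round(1),'pos',s['tool_pos'].round(4))
E
python3 - <<'E'
from h import *
delta([.467,-.039,.27],-2.4)
E
```

```text
d [ 0.4557  0.49   -0.0596] r [ 9.0000e-04 -1.7000e-03  2.0802e+00] t 0.1 j [ 1.58  0.04  0.08 -0.   -1.62 -0.33] F [0.4 0.3 0.1] pos [0.1885 0.5693 0.2096]
```

Request:
send_path([
  [[0.03,0.032,-0.012],[0,0,0.148]],
  [[0.06,0.064,-0.024],[0,0,0.296]],
  [[0.09,0.096,-0.036],[0,0,0.444]],
  [[0.12,0.13,-0.048],[0,0,0.592]],
  [[0.15,0.163,-0.06],[0,0,0.74]],
], finger_gap=0.085, grip_force=100)

```text
time_s: 0.6
tool_pos: [0.28, 0.3658, 0.2706]
ee_rot: [2.706, -1.595, 0.0]
ft_force: [1.3, 0.7, 0.3]
gripper_width: 0.085
gripper_force: 0.0
```

```bash
python3 - <<'E'
from h import *
delta([.467,-.039,.27],-2.4)
E
```

```text
d [0.4447 0.0324 0.0007] r [ 1.0000e-04 -4.0000e-04  1.3346e+00] t 0.6 j [ 1.36 -0.32 -0.13 -0.   -1.76 -0.85] F [1.3 0.7 0.3] pos [0.28   0.3658 0.2706]
```

Request:
send_path([
  [[0.049,0.004,0],[0,0,0.148]],
  [[0.098,0.008,0],[0,0,0.296]],
  [[0.147,0.011,0],[0,0,0.444]],
  [[0.196,0.014,0],[0,0,0.592]],
  [[0.245,0.018,0],[0,0,0.74]],
], lines="1,2")

```text
time_s: 1.1
tool_pos: [0.384, 0.1433, 0.2704]
```

```bash
python3 - <<'E'
from h import *
delta([.467,-.039,.27],-2.4)
E
```

```text
d [ 0.1581 -0.123   0.0004] r [1.00e-04 6.00e-04 5.95e-01] t 1.1 j [ 0.86 -0.46 -0.23 -0.   -1.8  -1.09] F [1.9 0.4 0.1] pos [0.384  0.1433 0.2704]
```

Request:
send_path([
  [[0.038,-0.03,0],[0,0,0.148]],
  [[0.076,-0.06,0],[0,0,0.296]],
  [[0.114,-0.09,0],[0,0,0.444]],
  [[0.158,-0.123,0],[0,0,0.595]],
  [[0.158,-0.123,0],[0,0,0.595]],
], lines="1,2")

```text
time_s: 1.6
tool_pos: [0.4683, -0.0412, 0.2694]
```

```bash
python3 - <<'E'
from h import *
delta([.467,-.039,.27],-2.4)
c=cap('wrist','w1.png'); a=cap('top','t2.png')
print(c['fovy'],c['cx'],c['cy'],c['camera_from_world'].round(3))
z=cv2.resize(a['frame'][160:310,200:350],(384,384),interpolation=cv2.INTER_CUBIC)
cv2.imwrite('pics/wt.png',np.hstack([c['frame'][:,100:500],z])[:,:,::-1])
E
```

```text
d [-0.0005  0.0025 -0.0006] r [ 0.0006 -0.0028 -0.0056] t 1.6 j [ 0.34 -0.29 -0.11  0.   -1.76 -1.18] F [-0.3 -0.1 -1.1] pos [ 0.4683 -0.0412  0.2694]
65.70646984690485 255.23781382389618 195.0335706027801 [[-0.671  0.741  0.001  0.343]
 [ 0.716  0.649  0.257 -0.357]
 [ 0.19   0.174 -0.966  0.352]
 [ 0.     0.     0.     1.   ]]
```

View pics/wt.png

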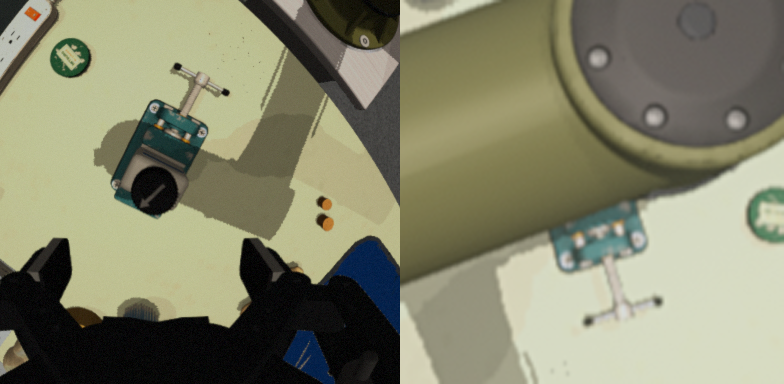

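```bash
cat >> h.py <<'E'
def wz(c,u,v,z):
    f=192/np.tan(np.radians(float(c['fovy']))/2); T=c['camera_from_world']; R=T[:3,:3]
    p=np.array([u-c['cx'],v-c['cy']]); r=np.hypot(*p); th=r/f
    d=R.T@np.r_[p/max(r,1e-9)*np.sin(th),np.cos(th)]; o=-R.T@T[:3,3]; return o+d*(z-o[2])/d[2]
E
python3 - <<'E'
from h import *
c=dict(np.load('pics/w1.png.npz'))
g=c['frame'].max(2); m=(g<55).astype(np.uint8); m[:150]=0;m[225:]=0;m[:,:215]=0;m[:,295:]=0
n,l,s,ce=cv2.connectedComponentsWithStats(m); print(s,ce.round(1))
cv2.imwrite('pics/z2.png',cv2.resize(c['frame'][150:230,210:300,::-1],None,fx=6,fy=6,interpolation=cv2.INTER_CUBIC))
for p in [(254,190),(254,191)]: print(wz(c,*p,.174))
E
```

```text
[[     0      0    512    384 194001]
 [   215    150     22     30    286]
 [   242    150      1      1      1]
 [   243    150     52     24    543]
 [   262    158      2      2      2]
 [   272    163      1      1      1]
 [   216    166     62     50   1774]] [[255.5 191.6]
 [223.8 163.2]
 [242.  150. ]
 [274.7 158.1]
 [262.5 158.5]
 [272.  163. ]
 [252.9 190.1]]
[ 0.46706636 -0.04200796  0.174     ]
[ 0.46774817 -0.04139147  0.174     ]
```

View pics/z2.png

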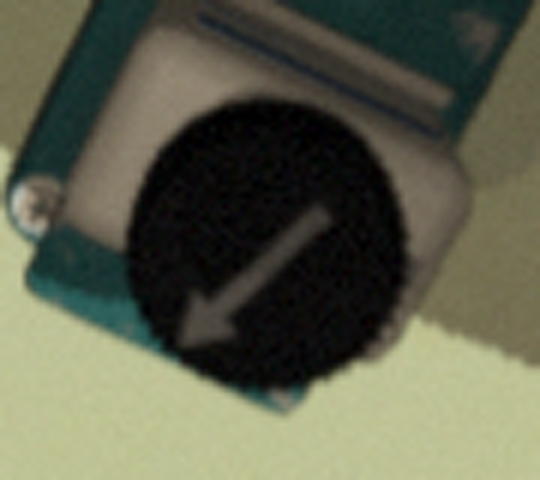

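Request:
send_path([
  [[0,0,0.04],[0,0,0]],
  [[0,0,0.08],[0,0,0]],
  [[0,0,0.105],[0,0,0]],
  [[0,0,0.12],[0,0,0]],
  [[0,0,0.122],[0,0,0]],
])

```text
time_s: 2.2
tool_pos: [0.467, -0.0357, 0.1471]
ee_rot: [1.149, -2.922, -0.001]
ft_force: [0.3, 0.3, 0.1]
gripper_width: 0.0847
gripper_force: 0.0
```

```bash
python3 - <<'E'
from h import *
delta([.4685,-.040,.147],-2.4)
E
```

```text
d [ 0.0018 -0.0042  0.0001] r [ 0.0012 -0.0019  0.0075] t 2.2 j [ 0.36 -0.32 -0.35 -0.   -1.54 -1.18] F [0.3 0.3 0.1] pos [ 0.467  -0.0357  0.1471]
```

Request:
send_path([
  [[0.0018,-0.0042,0],[0,0,0]],
  [[0.0018,-0.0042,0],[0,0,0]],
  [[0.0018,-0.0042,0],[0,0,0]],
], lines="1,2")

```text
time_s: 2.5
tool_pos: [0.47, -0.0409, 0.15]
```

Request:
send_path([
  [[0,0,0],[0,0,0]],
  [[0,0,0],[0,0,0]],
  [[0,0,0],[0,0,0]],
  [[0,0,0],[0,0,0]],
  [[0,0,0],[0,0,0]],
], finger_gap=0.03, grip_force=80)

```text
time_s: 3.0
tool_pos: [0.4696, -0.0411, 0.1496]
ee_rot: [-1.146, 2.924, -0.001]
ft_force: [-2.2, -0.6, 5.4]
gripper_width: 0.0381
gripper_force: 79.7
```

```bash
python3 - <<'E'
from h import *
delta([.4685,-.040,.147],-2.4)
E
```

```text
d [0.     0.0015 0.0026] r [-0.0011  0.0006  0.0053] t 3.0 j [ 0.34 -0.31 -0.34  0.   -1.54 -1.17] F [-2.2 -0.6  5.4] pos [ 0.4696 -0.0411  0.1496]
```

```bash
python3 - <<'E'
from h import *
c=cap('wrist','w2.png'); a=cap('scene','s2.png')
w=cv2.resize(c['frame'][150:350,130:400],(540,400),interpolation=cv2.INTER_CUBIC)
z=cv2.resize(a['frame'][130:240,250:320],(255,400),interpolation=cv2.INTER_CUBIC)
cv2.imwrite('pics/wt2.png',np.hstack([w,z])[:,:,::-1])
T=c['camera_from_world'];f=192/np.tan(np.radians(float(c['fovy']))/2)
for p in [(.4685,-.040,.174),(.4696,-.0411,.174)]:
    q=(T@np.r_[p,1])[:3];r=np.hypot(*q[:2]);th=np.arctan2(r,q[2]);print(c['cx']+f*th*q[0]/r,c['cy']+f*th*q[1]/r)
E
```

```text
255.91869638983812 249.60851236099114
252.86474497929785 249.7126494905736
```

View pics/wt2.png

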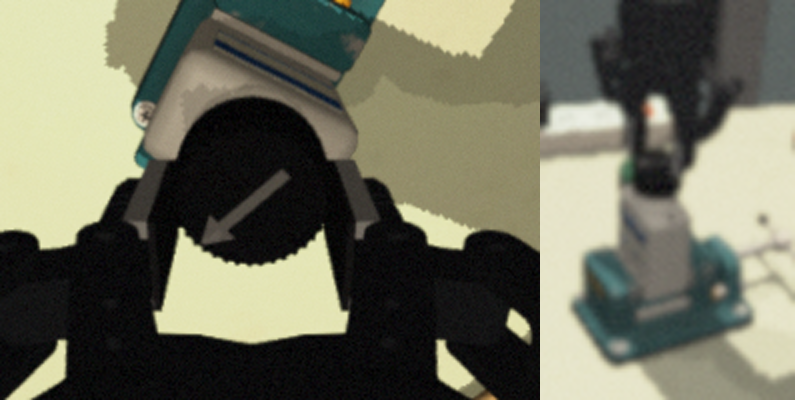

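```bash
python3 - <<'E'
from h import *
c=dict(np.load('pics/w2.png.npz'))
T=c['camera_from_world'];f=192/np.tan(np.radians(float(c['fovy']))/2)
def P(p):
    q=(T@np.r_[p,1])[:3];r=np.hypot(*q[:2]);th=np.arctan2(r,q[2]);return np.array([c['cx']+f*th*q[0]/r-130,c['cy']+f*th*q[1]/r-150])*2
t=np.linspace(0,2*np.pi,60)
for cx,cy in [(.4685,-.040),(.4696,-.0411),(.4735,-.036),(.464,-.045)]:
  for z in(.174,.149):
    k=np.array([P((cx+.022*np.cos(a),cy+.022*np.sin(a),z)) for a in t]); print(cx,cy,z,'min',k.min(0).round(),'max',k.max(0).round(), 'tip',P((cx+.0185*np.cos(-.05),cy+.0185*np.sin(-.05),z)).round())
s=robot.sense();R=Rn.from_rotvec(s['ee_rot']).as_matrix()
for x in(-.011,.011):
  for y in(-.019,.019):
    for z in (0,-.019,-.03): print(x,y,z,P(s['tool_pos']+R@[x,y,z]).round())
E
```

```text
0.4685 -0.04 0.174 min [166. 117.] max [338. 272.] tip [202. 243.]
0.4685 -0.04 0.149 min [177.  90.] max [326. 228.] tip [208. 202.]
0.4696 -0.0411 0.174 min [160. 117.] max [332. 272.] tip [196. 243.]
0.4696 -0.0411 0.149 min [172.  90.] max [321. 228.] tip [203. 202.]
0.4735 -0.036 0.174 min [165. 142.] max [335. 291.] tip [201. 263.]
0.4735 -0.036 0.149 min [176. 112.] max [324. 246.] tip [207. 220.]
0.464 -0.045 0.174 min [162.  90.] max [337. 251.] tip [198. 220.]
0.464 -0.045 0.149 min [174.  67.] max [325. 209.] tip [205. 182.]
-0.011 -0.019 0 [183. 197.]
-0.011 -0.019 -0.019 [176. 226.]
-0.011 -0.019 -0.03 [171. 247.]
-0.011 0.019 0 [310. 197.]
-0.011 0.019 -0.019 [316. 227.]
-0.011 0.019 -0.03 [321. 247.]
0.011 -0.019 0 [180. 128.]
0.011 -0.019 -0.019 [172. 151.]
0.011 -0.019 -0.03 [167. 167.]
0.011 0.019 0 [312. 128.]
0.011 0.019 -0.019 [320. 151.]
0.011 0.019 -0.03 [325. 168.]
```

Request:
send_path([
  [[0,0,0.002],[0,0,0]],
  [[0,0,0.004],[0,0,0]],
  [[0,0,0.006],[0,0,0]],
  [[0,0,0.006],[0,0,0]],
], grip_force=100)

```text
time_s: 3.5
tool_pos: [0.4696, -0.0411, 0.1442]
ee_rot: [-1.146, 2.924, -0.002]
ft_force: [-3.1, 1.8, 9.4]
gripper_width: 0.037
gripper_force: 100.0
```

Request:
send_path([
  [[0,0,0],[0,0,0]],
  [[0,0,0],[0,0,0]],
])

```text
time_s: 3.7
tool_pos: [0.4696, -0.0411, 0.1445]
ee_rot: [-1.146, 2.923, -0.002]
ft_force: [-4.9, 1.8, 9.6]
gripper_width: 0.0373
gripper_force: 99.9
```

```bash
python3 - <<'E'
from h import *
delta([.4685,-.040,.142],-2.4)
E
```

```text
d [0.0001 0.0016 0.0025] r [-0.0015  0.0012  0.0055] t 3.7 j [ 0.34 -0.31 -0.35  0.   -1.53 -1.17] F [-4.9  1.8  9.6] pos [ 0.4696 -0.0411  0.1445]
```

Request:
send_path([
  [[0,0,0],[0,0,-0.08]],
  [[0,0,0],[0,0,-0.16]],
  [[0,0,0],[0,0,-0.24]],
  [[0,0,0],[0,0,-0.32]],
  [[0,0,0],[0,0,-0.4]],
])

```text
time_s: 4.2
tool_pos: [0.4707, -0.0413, 0.1451]
ee_rot: [-1.707, 2.633, -0.005]
ft_force: [0.3, -0.8, 8.2]
gripper_width: 0.0371
gripper_force: 99.8
```

```bash
python3 - <<'E'
from h import *
delta([.4685,-.040,.142],-2.4); print(robot.sense()['wrist_torque'])
E
```

```text
d [-0.0003  0.0025  0.0031] r [-0.0043  0.0022  0.4085] t 4.2 j [ 0.34 -0.31 -0.35  0.   -1.53 -0.76] F [ 0.3 -0.8  8.2] pos [ 0.4707 -0.0413  0.1451]
[-0.14610537 -0.03421729 -0.05901877]
```

Request:
send_path([
  [[0,0,0.0015],[0,0,-0.1]],
  [[0,0,0.0015],[0,0,-0.2]],
  [[0,0,0.0015],[0,0,-0.3]],
  [[0,0,0.0015],[0,0,-0.4]],
  [[0,0,0.0015],[0,0,-0.5]],
])

```text
time_s: 4.7
tool_pos: [0.471, -0.0413, 0.1439]
ee_rot: [-2.306, 2.128, -0.007]
ft_force: [0.8, 0.6, 8.6]
gripper_width: 0.0371
gripper_force: 100.0
```

Request:
send_path([
  [[0,0,0],[0,0,-0.1]],
  [[0,0,0],[0,0,-0.2]],
  [[0,0,0],[0,0,-0.3]],
  [[0,0,0],[0,0,-0.4]],
  [[0,0,0],[0,0,-0.5]],
])

```text
time_s: 5.2
tool_pos: [0.471, -0.0412, 0.1439]
ee_rot: [-2.762, 1.492, -0.008]
ft_force: [-0.1, 0.4, 8.2]
gripper_width: 0.0372
gripper_force: 100.0
```

```bash
python3 - <<'E'
from h import *
delta([.4685,-.040,.142],-2.4); print(robot.sense()['wrist_torque'])
c=cap('wrist','w3.png')
T=c['camera_from_world'];f=192/np.tan(np.radians(float(c['fovy']))/2)
cv2.imwrite('pics/w3z.png',cv2.resize(c['frame'][150:350,130:400],(540,400),interpolation=cv2.INTER_CUBIC)[:,:,::-1])
E
```

```text
d [-0.0024  0.0015  0.0019] r [-6.2000e-03  3.0000e-04  1.4094e+00] t 5.2 j [ 0.34 -0.31 -0.36  0.   -1.52  0.24] F [-0.1  0.4  8.2] pos [ 0.471  -0.0412  0.1439]
[ 0.10756804 -0.22035395 -0.067163  ]
```

View pics/w3z.png

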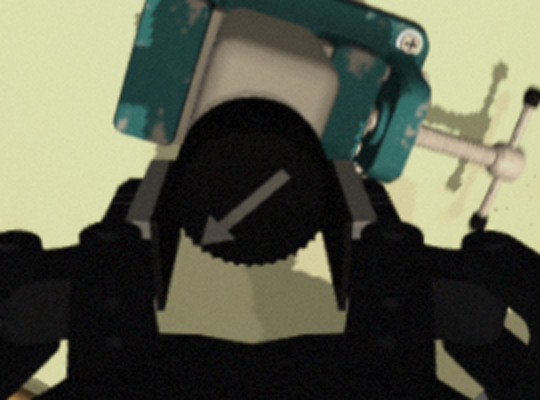

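The arrow still sits at (205,243) in the gripper's view while the vice has swung round, so the cap turns with the fingers (1.4 rad so far).

Request:
send_path([
  [[0,0,0.0005],[0,0,-0.1]],
  [[0,0,0.0005],[0,0,-0.2]],
  [[0,0,0.0005],[0,0,-0.3]],
  [[0,0,0.0005],[0,0,-0.4]],
  [[0,0,0.0005],[0,0,-0.48]],
])

```text
time_s: 5.75
tool_pos: [0.4711, -0.0411, 0.1435]
ee_rot: [-3.038, 0.793, -0.009]
ft_force: [0.7, 1.7, 9.9]
gripper_width: 0.0374
gripper_force: 100.1
```

```bash
python3 -c "
from h import *
delta([.4685,-.040,.142],-.4); print(robot.sense()['wrist_torque'])"
```

```text
d [-0.0028  0.0003  0.0015] r [-0.0024 -0.0054 -0.1109] t 5.75 j [ 0.34 -0.31 -0.36  0.   -1.52  0.72] F [0.7 1.7 9.9] pos [ 0.4711 -0.0411  0.1435]
[ 0.21311213 -0.20612909 -0.03291661]
```

Request:
send_path([
  [[0,0,0],[0,0,-0.04]],
  [[0,0,0],[0,0,-0.08]],
  [[0,0,0],[0,0,-0.11]],
  [[0,0,0],[0,0,-0.11]],
])

```text
time_s: 6.15
tool_pos: [0.4714, -0.0408, 0.1436]
ee_rot: [-3.076, 0.63, -0.01]
ft_force: [2.0, 1.6, 9.8]
gripper_width: 0.0371
gripper_force: 100.0
```

```bash
python3 -c "
from h import *
delta([.4685,-.040,.142],-.4); print(robot.sense()['wrist_torque'])"
```

```text
d [-0.003   0.0004  0.0015] r [-0.0029 -0.0061 -0.0038] t 6.15 j [ 0.34 -0.31 -0.36  0.   -1.52  0.82] F [2.  1.6 9.8] pos [ 0.4714 -0.0408  0.1436]
[ 0.50664223 -0.63528153 -0.06207234]
```

Request:
send_path([
  [[0,0,0],[0,0,-0.03]],
  [[0,0,0],[0,0,-0.06]],
  [[0,0,0],[0,0,-0.09]],
  [[0,0,0],[0,0,-0.09]],
])

```text
time_s: 6.55
tool_pos: [0.4717, -0.0406, 0.1436]
ee_rot: [-3.101, 0.492, -0.011]
ft_force: [3.2, 1.5, 9.6]
gripper_width: 0.0372
gripper_force: 99.9
```

```bash
python3 -c "
from h import *
delta([.4685,-.040,.142],-.4); print(robot.sense()['wrist_torque'])"
```

```text
d [-0.0032  0.0004  0.0015] r [-0.0035 -0.0067  0.0854] t 6.55 j [ 0.34 -0.31 -0.36  0.   -1.52  0.91] F [3.2 1.5 9.6] pos [ 0.4717 -0.0406  0.1436]
[ 0.89654427 -0.94722753 -0.5099318 ]
```

Request:
send_path([
  [[0,0,-0.002],[0,0,0]],
  [[0,0,-0.004],[0,0,0]],
  [[0,0,-0.006],[0,0,0]],
  [[0,0,-0.008],[0,0,0]],
  [[0,0,-0.010],[0,0,0]],
])

```text
time_s: 7.05
tool_pos: [0.4701, -0.0399, 0.1482]
ee_rot: [-3.1, 0.493, 0.0]
ft_force: [7.3, 2.1, -9.2]
gripper_width: 0.0367
gripper_force: 101.4
```

```bash
python3 -c "
from h import *
delta([.4685,-.040,.142],-.4); print(robot.sense()['wrist_torque'])"
```

```text
d [-0.0014  0.0006  0.0062] r [-0.0021  0.0005  0.0844] t 7.05 j [ 0.34 -0.31 -0.34 -0.   -1.54  0.91] F [ 7.3  2.1 -9.2] pos [ 0.4701 -0.0399  0.1482]
[ 0.59024211 -2.7331662  -0.40823763]
```

Request:
send_path([
  [[-0.001,0,0.003],[0,0,0]],
  [[-0.002,0,0.006],[0,0,0]],
  [[-0.002,0,0.009],[0,0,0]],
  [[-0.002,0,0.009],[0,0,0]],
])

```text
time_s: 7.45
tool_pos: [0.4711, -0.0401, 0.1467]
ee_rot: [-3.1, 0.492, -0.018]
ft_force: [3.6, 3.4, 14.9]
gripper_width: 0.0367
gripper_force: 110.0
```

```bash
python3 -c "
from h import *
delta([.4685,-.040,.142],-.4); print(robot.sense()['wrist_torque'])
c=cap('wrist','w4.png')
cv2.imwrite('pics/w4z.png',cv2.resize(c['frame'][150:350,130:400],(540,400),interpolation=cv2.INTER_CUBIC)[:,:,::-1])"
```

```text
d [-0.0025  0.0008  0.0047] r [-0.0049 -0.0109  0.085 ] t 7.45 j [ 0.35 -0.32 -0.36  0.   -1.52  0.91] F [ 3.6  3.4 14.9] pos [ 0.4711 -0.0401  0.1467]
[ 0.85298081 -1.32776456 -0.44685311]
```

View pics/w4z.png

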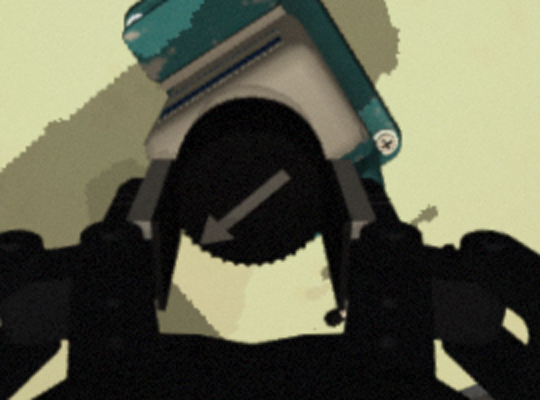

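Request:
send_path([
  [[0,0,-0.002],[0,0,0.03]],
  [[0,0,-0.004],[0,0,0.06]],
  [[0,0,-0.004],[0,0,0.06]],
])

```text
time_s: 7.8
tool_pos: [0.4704, -0.0399, 0.148]
ee_rot: [-3.084, 0.586, -0.013]
ft_force: [7.8, 0.8, 5.2]
gripper_width: 0.0368
gripper_force: 106.7
```

```bash
python3 -c "
from h import *
delta([.4685,-.040,.142],-.4); print(robot.sense()['wrist_torque'])"
```

```text
d [-0.0018  0.0008  0.006 ] r [-0.0042 -0.0074  0.0244] t 7.8 j [ 0.35 -0.32 -0.35  0.   -1.53  0.85] F [7.8 0.8 5.2] pos [ 0.4704 -0.0399  0.148 ]
[ 0.372234   -2.65162811 -0.08222589]
```

Request:
send_path([
  [[0,0,-0.002],[0,0,0]],
  [[0,0,-0.004],[0,0,0]],
  [[0,0,-0.006],[0,0,0]],
])

```text
time_s: 8.1
tool_pos: [0.4698, -0.0399, 0.1525]
ee_rot: [-3.085, 0.585, -0.009]
ft_force: [8.7, -1.7, -1.1]
gripper_width: 0.0369
gripper_force: 105.1
```

```bash
python3 -c "
from h import *
delta([.4685,-.040,.142],-.4); print(robot.sense()['wrist_torque'])"
```

```text
d [-0.0012  0.0006  0.0105] r [-0.0031 -0.0054  0.0253] t 8.1 j [ 0.35 -0.32 -0.34  0.   -1.54  0.85] F [ 8.7 -1.7 -1.1] pos [ 0.4698 -0.0399  0.1525]
[-0.21390978 -3.14311742 -0.02603418]
```

Request:
send_path([
  [[0.002,0,-0.002],[0,0,0]],
  [[0.002,0,-0.004],[0,0,0]],
  [[0.002,0,-0.006],[0,0,0]],
])

```text
time_s: 8.4
tool_pos: [0.4695, -0.0404, 0.1569]
ee_rot: [-3.086, 0.585, 0.0]
ft_force: [3.3, 3.4, -3.2]
gripper_width: 0.0366
gripper_force: 104.5
```

```bash
python3 -c "
from h import *
delta([.4685,-.040,.142],-.4); print(robot.sense()['wrist_torque'])"
```

```text
d [-0.0011  0.      0.0149] r [-0.0011  0.0003  0.0254] t 8.4 j [ 0.34 -0.31 -0.33 -0.   -1.55  0.85] F [ 3.3  3.4 -3.2] pos [ 0.4695 -0.0404  0.1569]
[ 0.85483461 -1.23592161 -0.09874615]
```

Request:
send_path([
  [[0,0,-0.003],[0,0,0]],
  [[0,0,-0.006],[0,0,0]],
  [[0,0,-0.009],[0,0,0]],
  [[0,0,-0.012],[0,0,0]],
])

```text
time_s: 8.8
tool_pos: [0.4691, -0.0413, 0.1699]
ee_rot: [3.086, -0.585, -0.0]
ft_force: [0.7, 0.1, 1.1]
gripper_width: 0.0367
gripper_force: 105.9
```

```bash
python3 -c "
from h import *
delta([.4685,-.040,.142],-.4)
c=cap('wrist','w5.png');g=c['frame'].max(2).astype(int)
for n in ('w2','w3','w4','w5'):
    im=np.load(f'pics/{n}.png.npz')['frame'].max(2).astype(float); s=im[222:290,240:270].mean(1); b=im[233:276,225:280]; m=b>62; m&=b<140; y,x=np.nonzero(m); print(n,'edge row',222+int(np.argmax(s>60+0)), 'first bright after 265', 265+int(np.argmax(s[43:]>75)),'arrow',x.mean()+225,y.mean()+233,m.sum())
"
```

```text
d [-0.001  -0.001   0.0279] r [0.0005 0.0001 0.025 ] t 8.8 j [ 0.34 -0.31 -0.31  0.   -1.58  0.85] F [0.7 0.1 1.1] pos [ 0.4691 -0.0413  0.1699]
w2 edge row 281 first bright after 265 281 arrow 249.4785100286533 255.84240687679085 349
w3 edge row 282 first bright after 265 282 arrow 249.55464480874318 255.79234972677597 366
w4 edge row 281 first bright after 265 281 arrow 250.22898550724636 255.15652173913043 345
w5 edge row 281 first bright after 265 281 arrow 250.39825581395348 255.01453488372093 344
```

Request:
send_path([
  [[0,0,-0.015],[0,0,0]],
  [[0,0,-0.035],[0,0,0]],
  [[0,0,-0.055],[0,0,0]],
  [[0,0,-0.067],[0,0,0]],
  [[0,0,-0.071],[0,0,0]],
], lines="1,1")

```text
time_s: 9.35
```

Request:
send_path([
  [[0,0,0],[0,0,0]],
  [[0,0,0],[0,0,0]],
  [[0,0,0],[0,0,0]],
  [[0,0,0],[0,0,0]],
  [[0,0,0],[0,0,0]],
])

```text
time_s: 9.85
tool_pos: [0.4692, -0.0411, 0.2401]
ee_rot: [3.086, -0.585, -0.001]
ft_force: [0.2, 0.3, 0.2]
gripper_width: 0.0367
gripper_force: 105.9
```

```bash
python3 -c "
from h import *
c=cap('wrist','w6.png');a=cap('scene','s6.png')
w=cv2.resize(c['frame'][100:350,100:430],(528,400),interpolation=cv2.INTER_CUBIC)
z=cv2.resize(a['frame'][120:240,250:325],(250,400),interpolation=cv2.INTER_CUBIC)
cv2.imwrite('pics/wt6.png',np.hstack([w,z])[:,:,::-1])
delta([.4685,-.040,.241],-.4)"
```

```text
d [-0.0011 -0.0007 -0.0007] r [0.0003 0.0002 0.0252] t 9.95 j [ 0.34 -0.3  -0.17  0.   -1.7   0.85] F [ 0.3  0.3 -0.1] pos [ 0.4692 -0.0411  0.2403]
```

View pics/wt6.png

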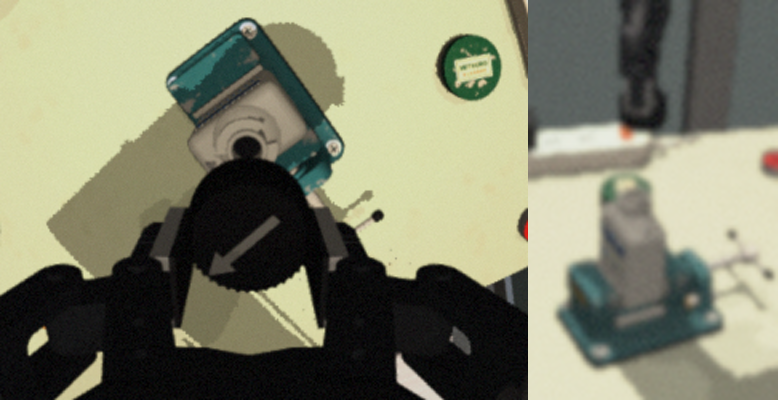

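The cap is off. The open mouth shows at (247,147) in the wrist view, and the gripper holds the cap upright above it. Handing in.

```bash
python3 -c "
from plant import robot
print(robot.finish_job())"
```

```text
the job is handed in; nothing more can be done
None
```

The bottle is open: I pressed and turned the cap to its end stop and lifted it off; the gripper now holds it upright about 8 cm above the mouth, and I handed the job in at about 10 s (the hand-in returned no verdict).

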